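Slide the sample tray home and bolt it

ROBOT

A 7-joint arm with a two-finger parallel gripper is mounted at the origin on a cart in front of the work surface, level with it; the furniture and walls round the work are solid. World frame = base frame: x ahead of the robot, y to its left, z up, the work surface at z = 0. Lengths are in m, angles in rad, forces in N, time in s.
With the tool pointing down it reaches from about 0.4 to 0.85 m from the base axis. Payload 10.4 kg.
Tool frame: the origin (TCP) lies at the very end of the fingers, on their centre line; the grasp point (between the pads) lies 19 mm behind it (manip.pinch_z is the distance from the TCP to the grasp point, in m); z points along the fingers, y is the line along which they close (so a half turn about z gives the same grasp; the last joint's range is limited). The gripper opens to 85 mm and grips with 20 to 120 N. Pads are 22 mm wide; open, the fingers measure 114 mm over their backs; the gripper's body (76 mm by 85 mm) begins 54 mm behind the grasp point. The pads swing forward as they close: fully open they stand 13 mm farther back than shut.
Start: joints at [-1.168, 0.332, -0.065, 1.46, 0.022, 1.35, -0.088], TCP at [0.258, 0.569, 0.231] pointing down, gripper open.
Joint ranges: [-2.6, 2.6], [-0.5, 2.12], [-1.47, 1.34], [0.16, 2.42], [-1.27, 4.41], [0.06, 2.06], [-2.6, 2.6]. Speed limits (rad/s): [2.22, 2.22, 2.79, 2.79, 3.14, 3.14, 3.14].

INTERFACE

Orientations are given as a unit quaternion [x, y, z, w].
In Python, from workcell import manip gives the robot as it stands. The module is installed in compiled form; this text tells all that it offers.
- The arm moves only by the shell command python3 -m creep 'ROWS' [OPENING] [FORCE]. ROWS is a JSON object of lists of equal length, an entry for each row: "slide": the shift along the tool's x, y, z in m, a list of three; "twist": the turn about the tool's z in degrees. A call has 1 to 8 rows; each row shifts and turns the commanded pose from where the row before left it, along the tool's axes as they then stand; what a row does not reach is not made up. A row lasts 1/8 s, in which the tool goes at most 62.5 mm and 10.7 degrees, less where a joint would pass 70% of its speed; a pose out of reach is approached as far as the arm can. A call with a gripper value outside its range is refused whole. OPENING is the opening in per cent of the stroke, from 0 (shut) to 100 (fully open), set as the call begins (- or left out, the last holds). The fingers move at their own pace and stop on an object; FORCE is the grip in N (left out, the last holds). Time passes only in rows, so rows that do not move let the fingers close. It gives the time, the measured TCP pose, the force, the opening and the grip force at its end, in the units of the state.
- manip.get_obs(): the state, without advancing time (a new reading comes with each control period).
- manip.camera(name): name is "scene" or "top"; returns (picture, depth): 400x640x3 uint8, blue, green, red; 400x640 float32, m along the optical axis (not along the pixel's ray), 0 where there is no reading.
- manip.camera_params(name): a dict with "intrinsics" (3x3 intrinsics, pixels), "R" (3x3) and "t" (3): a world point X has camera coordinates R X + t. Camera axes: x right, y down, z forward; pixel columns grow to the right and rows downward; lengths in m; the calibration is good to about 2 mm. A picture is of the moment at which its call begins. camera_params takes no time and is no camera call.
- manip.hand_in(): hands the job in; it is judged then, once.
The state is a dict: "clock": time; "joint_pos": joint angles; "joint_velocities": joint speeds; "tau": joint torques, N m; "position": TCP position; "ee_rot": TCP orientation; "ft_force": force on the tool from outside, world axes, zero at the start; "torque": the same for the moment, N m; "grip_width": opening from 0.0 (shut) to 1.0 (fully open); "grasp_force": force on a finger pad.
Only numpy, scipy, OpenCV 4.12 (cv2) and the standard library are available. Lean on these libraries where they do the work, as an engineer would, in place of code of your own. Each camera call takes 0.05 s, during which the arm holds its last target. There are 200 camera calls.

TASK

With a fingertip, push the blue sample tray along its rails by the raised lip at its trailing end until its feet drop into the notches (marked red on the fences); then push the red-tabbed locking bolt all the way in over the tray's edge. Only push; pick nothing up. Leave the petri dish lying on the tray untouched, and do not disturb the blue-capped vial, the yellow-capped bottle or the conical flask on the right of the table.

Things in the scene. Friction and masses are not known exactly. Their poses are not given: they have to be found in the camera images.
- dock: Fixed rail dock: grey base plate 270 x 150 x 8 mm with two aluminium rails along its x, the way the tray must go (rail tops 28 mm above the table, at y = +-45 mm), and a fence outside each (top 40 mm up, inner faces at y = +-61.5 mm). Origin: centre of the plate's underside, on the table; z up. Rails and fences run from x = -130 to +132 mm.
- dock_home (a point): Where the tray's origin lies once it is seated: dock x = 40, y = 0 mm, 22 mm above the table. The rails' notches, 18 mm long and 10 mm deep, are centred 58 mm before and 58 mm beyond this point; red marks on the fences show them.
- tray: Loose blue tray, 150 (its x, along the rails) x 120 x 10 mm, 0.35 to 0.57 kg, on four feet (14 mm long, 6 high) at x = +-58 mm. Origin: centre, level with the soles; top 16 mm above it. Origin 28 mm above the table on the rails, 22 mm when dropped into the notches (2 mm play along the rails). Starts 50 to 90 mm short, toward the dock's -x; needs roughly 3 to 7 N and stops when the push stops.
- tray_lip (a point): Centre of the flat outer face (facing the tray's -x) of its trailing end, 17 mm above the tray's origin. The raised lip is 90 mm wide and 7 mm thick; with the plate's edge it forms one face from 6 to 27 mm above the tray's origin.
- dish: Loose glass petri dish, 60 mm across, 14 mm high, lying on the tray; origin: centre of its underside. It must ride along on the tray.
- bolt_tab (a point): Centre of the outer face (facing the dock's -y) of the bolt's upright red tab, 60 mm above the table; tab 26 mm wide along the dock's x, 7 mm thick, top 71 mm up. The bolt lies 41 to 49 mm up; the dark guide block below is 39 mm high and reaches 2 mm farther out than the parked tab.
- bolt (a joint): Locking bolt beside the dock's -y fence, sliding along the dock's +y: 0 m fully out (parked), 0.028 m fully in (24 mm over the tray's edge). Stays where it is left; needs about 2 N. It passes 3 mm above a seated tray but runs into the edge of one that has not dropped.
- vial: Bystander: reagent vial with blue cap, 27 mm across, 54 mm high; origin: centre of its underside.
- reagent: Bystander: small bottle with yellow cap, 31 mm across, 59 mm high; origin: centre of its underside.
- flask: Bystander: conical glass flask (empty), 49 mm across, 100 mm high; origin: centre of its underside.
Mind the look-alikes: they are no part of the job. There is more than one size of the tray; the one meant has the size given above.

How it is judged:
On the way, in this order (a step that is already met when the one before it is completed fails the run):
1. the tray has dropped into the notches, the bolt still parked (x of tray in the frame of dock between 0.035 and 0.045 m and z of tray in the frame of dock below 0.0245 m and angle between tray's own z axis and vertical below 0.03 rad and value of joint bolt below 0.008 m), for 0.2 s.
2. the bolt is fully in over the seated tray (x of tray in the frame of dock between 0.035 and 0.045 m and z of tray in the frame of dock below 0.0245 m and angle between tray's own z axis and vertical below 0.03 rad and value of joint bolt above 0.024 m), for 0.2 s.
At the end, for the whole second after the job is handed in: The tray lies in the notches: within 5 mm of its seated place along the rails, less than 2.5 mm above its seated height, level within 0.03 rad; the bolt is in by more than 24 of its 28 mm; the dish lies on the tray; all is at rest (all of step 2 and linear speed of each of tray, dish below 0.01 m/s and x of dish in the frame of tray between -0.045 and 0.05 m and y of dish in the frame of tray between -0.035 and 0.05 m and z of dish in the frame of tray between 0.012 and 0.02 m); the robot touches nothing.
It fails at once if the tray is lifted more than 8 mm above the rails, or tipped (height (world z) of tray above 0.036 m or angle between tray's own z axis and vertical above 0.15 rad).
It fails at once if the dish is touched by the robot (contact force between the arm and dish above 0.3 N).
It fails at once if the dish is touched by the fingers (contact force between the fingers and dish above 0.3 N).
It fails at once if the dish is lifted or tipped (height (world z) of dish above 0.056 m or angle between dish's own z axis and vertical above 0.2 rad).
It fails at once if a bystander is moved (distance of any of vial, reagent, flask from where it was at the start of the episode above 0.02 m).
It also fails if it takes over 43 s, if anything falls off the work surface, if the arm or the gripper's body presses on something with over 40 N, if the wrist force passes 120 N, or if a joint passes its speed limit or range.

## Working session

There is one attempt and no reset: what is moved stays moved. The work goes in short steps, Python scripts to look and compute and a shell command to move; the robot and the scene stay as the last step left them, time stands still between calls to the robot, and variables do not carry over. Pictures are saved under pics/ and viewed, at most 10 in all, crops included, and the job is handed in when it is done.

```bash
mkdir -p pics; python3 - <<'E'
from workcell import manip
import cv2,numpy as np
for n in("scene","top"):
    p,d=manip.camera(n); cv2.imwrite(f"pics/{n}0.png",p); np.save(f"{n}0.npy",d)
    c=manip.camera_params(n); print(n,c["intrinsics"],c["R"],c["t"])
print(manip.get_obs())
E
```

```text
scene [[428.5709411    0.         322.18804036]
 [  0.         428.5709411  194.51836635]
 [  0.           0.           1.        ]] [[ 0.75906115 -0.65101822 -0.00119936]
 [-0.47394872 -0.55134033 -0.68658318]
 [ 0.4463169   0.52172705 -0.72705028]] [-0.37350823  0.37191034  0.65277237]
top [[363.88623049   0.         325.12896811]
 [  0.         363.88623049 198.51700086]
 [  0.           0.           1.        ]] [[-0.02446293 -0.99939321  0.02479454]
 [-0.98855427  0.02048938 -0.14946783]
 [ 0.14886911 -0.02816717 -0.98845566]] [0.10281732 0.55498661 0.85556017]
{'clock': 0.1, 'joint_pos': array([-1.16760682,  0.332784  , -0.06470859,  1.46085423,  0.02158985,
        1.34987276, -0.08852214]), 'joint_velocities': array([ 0.00091408, -0.0024463 ,  0.00174438, -0.00078811, -0.00152895,
       -0.0018614 ,  0.00145158]), 'tau': array([ 1.45556714e-03, -6.26750779e+01,  4.90953110e-02, -3.92426348e+01,
        1.63747149e-02,  7.03606551e-03, -6.24327231e-05]), 'position': array([0.25800974, 0.56890174, 0.23061239]), 'ee_rot': array([ 2.11288727e-01,  9.77423501e-01, -6.01969974e-04, -1.08659562e-04]), 'ft_force': array([ 0.61098601,  0.5095795 , -0.89030664]), 'torque': array([ 0.01192589, -0.0176051 , -0.0121794 ]), 'grasp_force': 0.0, 'grip_width': 0.9993057224367788}
```

View pics/top0.png

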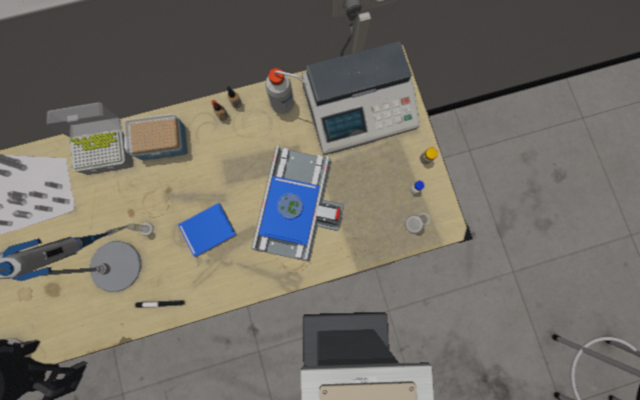

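View pics/scene0.png

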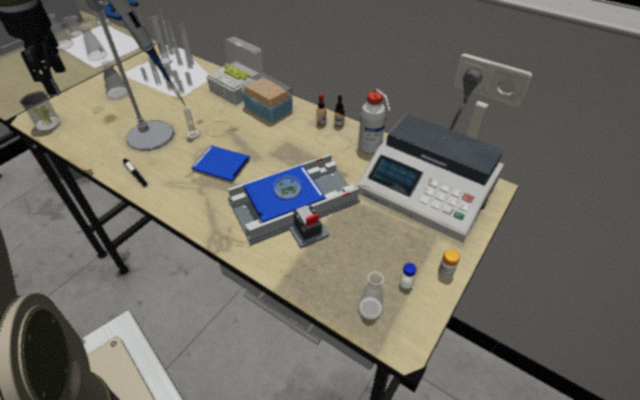

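The top view shows the tray on the dock at about (290,210). The dock's +x points up and slightly right, and the bolt's red tab is at (336,214). The loose blue tray at (207,230) is a decoy, and the bystanders are around (415–430, 155–225). Next I'll zoom in.

```bash
python3 - <<'E'
import cv2,numpy as np
t=cv2.imread("pics/top0.png")[135:270,235:355]; s=cv2.imread("pics/scene0.png")[150:245,220:370]
a=cv2.resize(t,None,fx=4.4,fy=4.4,interpolation=cv2.INTER_CUBIC)
cv2.imwrite("pics/topz.png",a)
cv2.imwrite("pics/scz.png",cv2.resize(s,None,fx=5,fy=5,interpolation=cv2.INTER_CUBIC))
E
```

```text
(no output)
```

View pics/topz.png

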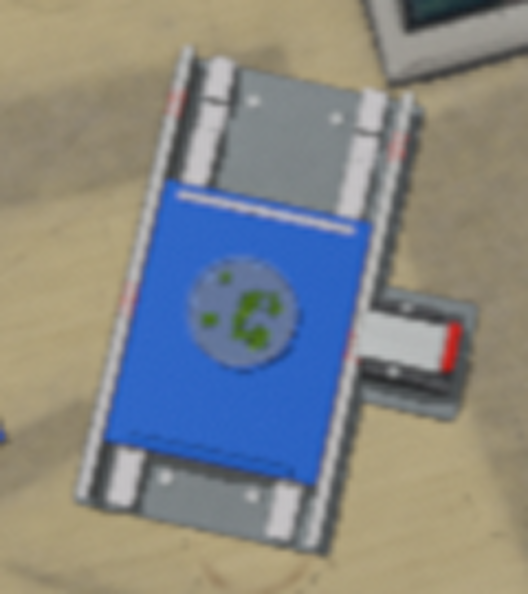

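View pics/scz.png

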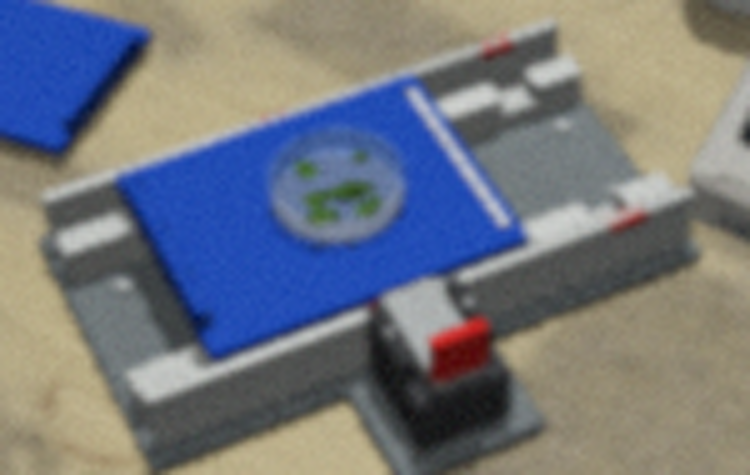

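The crops show the tray's lip at its lower edge, crop (110,440)–(315,483). The red marks are at about (176,103), (399,146), (129,297) and (349,347), and the red tab is at (452,347). Next I'll measure from both views.

```bash
cat > h.py <<'E'
import cv2,numpy as np
from workcell import manip
C={n:manip.camera_params(n) for n in("scene","top")}
def ray(n,uv):
    c=C[n];K,R,t=[np.array(c[k]) for k in("intrinsics","R","t")]
    d=R.T@np.linalg.solve(K,[uv[0],uv[1],1]); return -R.T@t,d
def plane(n,uv,z):
    o,d=ray(n,uv); return o+d*(z-o[2])/d[2]
def tri(a,b):
    P=[C[n]["intrinsics"]@np.c_[C[n]["R"],C[n]["t"]] for n in("top","scene")]
    X=cv2.triangulatePoints(P[0],P[1],np.array(a,float).reshape(2,1),np.array(b,float).reshape(2,1))[:,0]; return X[:3]/X[3]
def mask(img,col):
    h=cv2.cvtColor(img,cv2.COLOR_BGR2HSV)
    if col=="blue": return cv2.inRange(h,(105,150,80),(125,255,255))
    return cv2.inRange(h,(0,110,90),(8,255,255))|cv2.inRange(h,(172,110,90),(180,255,255))
def blob(m,near):
    n,l,s,c=cv2.connectedComponentsWithStats(m)
    i=min((i for i in range(1,n) if s[i,4]>15),key=lambda i:np.hypot(*(c[i]-near)))
    return (l==i).astype(np.uint8),c[i],s[i]
def quad(m):
    h=cv2.convexHull(cv2.findContours(m,0,1)[0][0])
    return cv2.approxPolyN(h,4,ensure_convex=True).reshape(-1,2)
E
python3 - <<'E'
from h import *
np.set_printoptions(precision=4,suppress=True)
T=cv2.imread("pics/top0.png");S=cv2.imread("pics/scene0.png")
mt,c,_=blob(mask(T,"blue"),(290,210)); ms,cs,_=blob(mask(S,"blue"),(285,192))
qt=quad(mt);qs=quad(ms);print(qt,qs)
qt=qt[np.argsort(np.arctan2(*(qt-qt.mean(0)).T[::-1]))]
for a in qt:
    p=plane("top",a,.044)
    b=min(qs,key=lambda b:np.hypot(*(plane("scene",b,.044)-p)[:2]))
    print(a,p,"scene",b,tri(a,b))
for n,I,near in(("top",T,(337,214)),("scene",S,(312,219))):
    m,c,s=blob(mask(I,"red"),near);print(n,c,s,cv2.minAreaRect(np.argwhere(m)[:,::-1].astype(np.float32)),plane(n,c,.06 if n=="scene" else .071))
M=[(235+u/4.4,135+v/4.4) for u,v in((176,103),(399,146),(129,297),(349,347))]
W=np.array([plane("top",m,.04) for m in M]);print(W)
Sm=[(220+u/5,150+v/5) for u,v in((498,46),(628,220))]
print("tri",[tri(M[i],Sm[i]) for i in(0,1)])
a=(W[0]+W[1]-W[2]-W[3])/2;b=(W[0]+W[2]-W[1]-W[3])/2
print(np.hypot(*a[:2]),np.hypot(*b[:2]),np.degrees(np.arctan2(a[1],a[0])),np.degrees(np.arctan2(b[1],b[0]))-90,"home",W.mean(0))
E
```

```text
[[319 185]
 [306 245]
 [258 235]
 [272 176]] [[325 198]
 [262 222]
 [243 185]
 [302 165]]
[272 176] [0.6155 0.22   0.044 ] scene [302 165] [0.6171 0.22   0.0405]
[319 185] [0.5906 0.1046 0.044 ] scene [325 198] [0.591  0.105  0.0385]
[306 245] [0.4447 0.1391 0.044 ] scene [262 222] [0.4452 0.139  0.039 ]
[258 235] [0.4713 0.254  0.044 ] scene [243 185] [0.4729 0.2534 0.0427]
top [337.1667 213.5556] [335 208   5  12  36] ((337.19232177734375, 213.5384521484375), (2.941741943359375, 11.178619384765625), 11.309932708740234) [0.516  0.0635 0.071 ]
scene [311.5    217.3065] [306 213  12  11  62] ((311.4769287109375, 217.5845947265625), (5.4575276374816895, 13.14768123626709), 60.2551155090332) [0.5211 0.0673 0.06  ]
[[0.6611 0.2129 0.04  ]
 [0.6337 0.087  0.04  ]
 [0.5505 0.2394 0.04  ]
 [0.5198 0.1176 0.04  ]]
tri [array([0.6639, 0.2122, 0.0364]), array([0.6351, 0.0867, 0.0353])]
0.11583365053547033 0.127220622903403 -14.279384853997751 -13.16828293922012 home [0.5913 0.1642 0.04  ]
```

Tray heights and sizes check out at about 150 x 118, and so does the mark spacing at 116 mm. The yaw is about -13.5° and the tray has about 62 mm to travel. Now I'll shut the gripper and align it.

```bash
cat >> h.py <<'E'
from scipy.spatial.transform import Rotation as Rn
def to(p):
    o=manip.get_obs();R=Rn.from_quat(o["ee_rot"]).as_matrix()
    print("clk",round(o["clock"],2),"pos",o["position"].round(4),"x head",np.degrees(np.arctan2(R[1,0],R[0,0])).round(2),"slide mm",(R.T@(np.array(p)-o["position"])*1e3).round(1),"F",o["ft_force"].round(1),o["grip_width"])
E
python3 -m creep '{"slide":[[0,0,0],[0,0,0]],"twist":[-5.45,-5.45]}' 0 && python3 -c "
from h import *
to((.4177,.2065,.15))"
```

```text
clock: 0.35
position: [0.258, 0.569, 0.2308]
ee_rot: [0.116, 0.993, -0.0, -0.0]
ft_force: [-0.1, 0.1, -0.3]
grip_width: 0.603
grasp_force: 0.0
clk 0.35 pos [0.258  0.569  0.2308] x head 166.68 slide mm [-238.9 -315.9   81.1] F [-0.1  0.1 -0.3] 0.6032240010544129
```

```bash
python3 -m creep '{"slide":[[-20,0,0],[0,0,0]],"twist":[0,0]}' 2>&1 | head -0; python3 -m creep '{"slide":[[-0.015,-0.020,0.005],[-0.024,-0.032,0.008],[-0.024,-0.032,0.008],[-0.024,-0.032,0.008],[-0.024,-0.032,0.008],[-0.024,-0.032,0.008],[-0.024,-0.032,0.008],[-0.024,-0.032,0.008]],"twist":[0,0,0,0,0,0,0,0]}' && python3 -c "
from h import *
to((.4177,.2065,.15))"
```

```text
clock: 1.6
position: [0.44, 0.2735, 0.1699]
ee_rot: [0.118, 0.993, -0.0, -0.0]
ft_force: [1.4, 0.9, -0.4]
grip_width: -0.002
grasp_force: 0.0
clk 1.6 pos [0.44   0.2735 0.1699] x head 166.5 slide mm [  6.  -70.3  19.9] F [ 1.4  0.9 -0.4] -0.0019266133910986777
```

I mistakenly included a stray first command with a -20 m slide. It was clipped to one 62.5 mm row in free air, so no harm was done. I'll move on to behind the lip.

```bash
python3 -m creep '{"slide":[[0.003,-0.030,0.005],[0.003,-0.030,0.010],[0,-0.010,0.005],[0,0,0]],"twist":[0,0,0,0]}' && python3 -m creep '{"slide":[[0,0,0.020],[0,0,0.030],[0,0,0.030],[0,0,0.022],[0,0,0.010],[0,0,0]],"twist":[0,0,0,0,0,0]}' && python3 - <<'E'
from h import *
to((.4576,.1969,.037))
for n in("top","scene"):
    p,d=manip.camera(n);cv2.imwrite(f"pics/{n}1.png",p)
a=cv2.resize(cv2.imread("pics/top1.png")[150:300,220:360],None,fx=3,fy=3)
b=cv2.resize(cv2.imread("pics/scene1.png")[130:280,180:380],None,fx=1.9,fy=3)
cv2.imwrite("pics/c1.png",np.hstack([a,b]))
E
```

```text
clock: 2.1
position: [0.4176, 0.2081, 0.1502]
ee_rot: [0.118, 0.993, 0.0, -0.0]
ft_force: [-0.0, 0.6, 1.1]
grip_width: -0.001
grasp_force: 0.0
clock: 2.85
position: [0.4177, 0.2086, 0.0382]
ee_rot: [0.117, 0.993, -0.0, -0.0]
ft_force: [0.8, -0.1, 0.3]
grip_width: 0.002
grasp_force: 0.0
clk 2.85 pos [0.4177 0.2086 0.0382] x head 166.55 slide mm [-41.5  -2.1   1.2] F [ 0.8 -0.1  0.3] 0.0018722120030571889
```

View pics/c1.png

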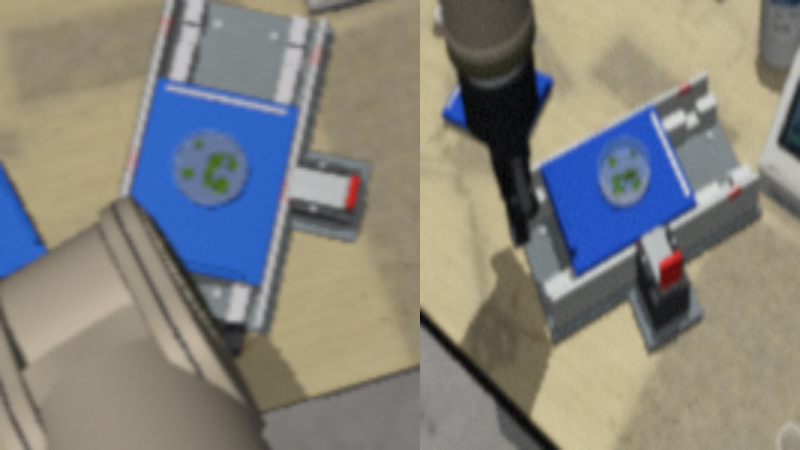

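The fingertips stand behind the lip inside the fences, with nothing touched. Now I'll approach and make contact slowly.

```bash
python3 -m creep '{"slide":[[-0.008,-0.002,0.001],[-0.008,0,0],[-0.005,0,0],[-0.003,0,0],[-0.003,0,0],[-0.003,0,0],[-0.003,0,0],[-0.003,0,0]],"twist":[0,0,0,0,0,0,0,0]}' && python3 -m creep '{"slide":[[-0.003,0,0],[-0.003,0,0],[-0.003,0,0],[-0.003,0,0],[-0.003,0,0],[-0.003,0,0],[-0.003,0,0],[-0.003,0,0]],"twist":[0,0,0,0,0,0,0,0]}' && python3 -c "
from h import *
to((.4576,.1969,.037))
T,_=manip.camera('top');S,_=manip.camera('scene')
for n,I,c in(('top',T,(290,205)),('scene',S,(290,190))):
  q=quad(blob(mask(I,'blue'),c)[0]);print(n,q.tolist(),[plane(n,a,.044).round(4)[:2].tolist() for a in q])"
```

```text
clock: 3.95
position: [0.4514, 0.1981, 0.0372]
ee_rot: [0.117, 0.993, -0.0, -0.001]
ft_force: [-5.7, 0.3, 5.0]
grip_width: -0.005
grasp_force: 2.8
clock: 4.95
position: [0.4748, 0.1926, 0.0373]
ee_rot: [0.117, 0.993, 0.0, -0.001]
ft_force: [-6.4, 2.2, 4.1]
grip_width: 0.0
grasp_force: 2.8
clk 4.95 pos [0.4748 0.1926 0.0373] x head 166.55 slide mm [17.7  0.2  0.3] F [-6.4  2.2  4.1] 6.159735450225456e-05
top [[321, 175], [308, 235], [272, 179], [275, 165]] [[0.6157, 0.0991], [0.4685, 0.1339], [0.608, 0.22], [0.6432, 0.2125]]
scene [[336, 193], [274, 217], [257, 181], [312, 162]] [[0.6154, 0.0969], [0.4704, 0.1299], [0.5046, 0.2416], [0.6399, 0.2094]]
```

```bash
python3 -m creep '{"slide":[[-0.003,0,0],[-0.003,0,0],[-0.003,0,0],[-0.003,0,0],[-0.003,0,0],[-0.003,0,0],[-0.003,0,0],[-0.003,0,0]],"twist":[0,0,0,0,0,0,0,0]}' && python3 -m creep '{"slide":[[-0.001,0,0],[-0.001,0,0],[-0.001,0,0],[-0.001,0,0],[-0.001,0,0],[-0.001,0,0],[0,0,0]],"twist":[0,0,0,0,0,0,0]}' && python3 -c "
from h import *
to((.4576,.1969,.037))
T,_=manip.camera('top');S,_=manip.camera('scene')
for n,I,c in(('top',T,(290,205)),('scene',S,(300,185))):
  q=quad(blob(mask(I,'blue'),c)[0]);print(n,q.tolist(),[plane(n,a,.044).round(4)[:2].tolist() for a in q])"
```

```text
clock: 6.05
position: [0.4992, 0.1863, 0.0372]
ee_rot: [0.118, 0.993, 0.0, 0.0]
ft_force: [-3.0, 1.0, 0.9]
grip_width: 0.001
grasp_force: 1.5
clock: 6.92
position: [0.505, 0.1849, 0.0373]
ee_rot: [0.118, 0.993, 0.0, 0.0]
ft_force: [-0.3, 0.3, -1.2]
grip_width: -0.0
grasp_force: 0.7
clk 6.92 pos [0.505  0.1849 0.0373] x head 166.5 slide mm [48.9  0.5  0.3] F [-0.3  0.3 -1.2] -0.0003123671647529726
top [[323, 163], [320, 180], [312, 217], [287, 160]] [[0.6461, 0.0935], [0.6031, 0.1019], [0.5119, 0.1234], [0.6554, 0.1828]]
scene [[348, 189], [287, 212], [271, 176], [324, 158]] [[0.6438, 0.0886], [0.4995, 0.1232], [0.5382, 0.2341], [0.6708, 0.2016]]
```

```bash
m='print'; python3 -m creep '{"slide":[[-0.001,0,0],[-0.001,0,0]],"twist":[0,0]}' | sed -n 2,4p; python3 -m creep '{"slide":[[-0.001,0,0],[-0.001,0,0]],"twist":[0,0]}' | sed -n 2,4p;  python3 -m creep '{"slide":[[-0.001,0,0],[0,0,0]],"twist":[0,0]}' | sed -n 2,4p; python3 -c "
from h import *
to((.4576,.1969,.037))
T,_=manip.camera('top');S,_=manip.camera('scene')
cv2.imwrite('pics/top2.png',T);cv2.imwrite('pics/scene2.png',S)
for n,I,c in(('scene',S,(300,185)),):
  q=quad(blob(mask(I,'blue'),c)[0]);print(n,q.tolist())
cv2.imwrite('pics/c2.png',cv2.resize(S[130:250,210:390],None,fx=4.4,fy=4.4,interpolation=2))"
```

```text
position: [0.5067, 0.1847, 0.0373]
ee_rot: [0.117, 0.993, 0.0, -0.0]
ft_force: [0.2, 0.6, -1.0]
position: [0.5085, 0.1843, 0.0374]
ee_rot: [0.117, 0.993, 0.0, -0.0]
ft_force: [-5.0, 0.6, 2.1]
position: [0.5098, 0.184, 0.0374]
ee_rot: [0.117, 0.993, 0.0, 0.0]
ft_force: [-4.2, 1.1, 2.5]
clk 7.78 pos [0.5098 0.184  0.0374] x head 166.51 slide mm [53.7  0.4  0.4] F [-4.2  1.1  2.5] -0.00045330798618196635
scene [[349, 189], [289, 212], [271, 177], [326, 158]]
```

View pics/c2.png

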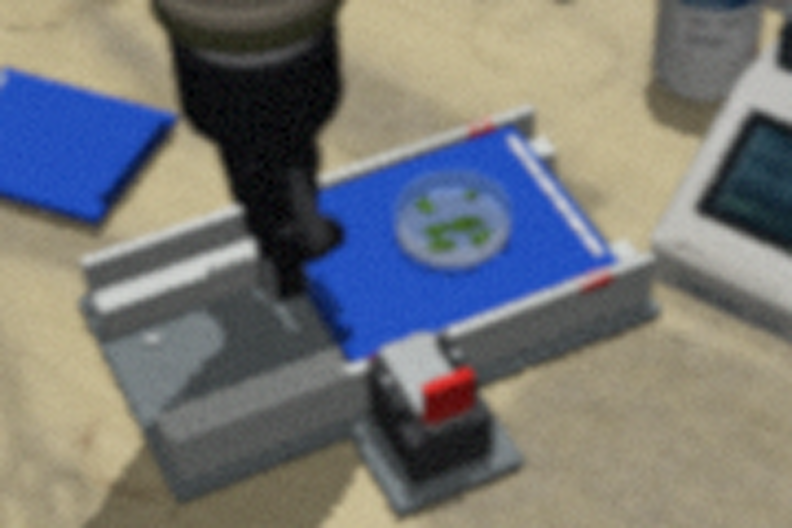

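The scene view shows the tray's leading edge past the front marks. Depth will tell me whether it has dropped.

```bash
cat >> h.py <<'E'
def trayz(tag=""):
    for n,cc in(("top",(300,195)),("scene",(300,185))):
        I,d=manip.camera(n);d0=np.load(n+"0.npy")
        for D,J,t in((d0,cv2.imread(f"pics/{n}0.png"),"start"),(d,I,"now")):
            m=cv2.erode(blob(mask(J,"blue"),cc)[0],np.ones((5,5)))
            v,u=np.nonzero(m&(D>0)); 
            c=C[n];P=(np.linalg.solve(c["intrinsics"],np.c_[u,v,np.ones(len(u))].T)*D[v,u]-np.array(c["t"])[:,None]).T@c["R"]
            print(n,t,len(u),"z med",np.median(P[:,2]).round(4),"x,y mean",P.mean(0).round(3)[:2])
E
python3 -c "
from h import *
trayz()"
```

```text
top start 1527 z med 0.0428 x,y mean [0.518 0.182]
top now 360 z med 0.0369 x,y mean [0.609 0.124]
scene start 1215 z med 0.044 x,y mean [0.512 0.173]
scene now 870 z med 0.038 x,y mean [0.58  0.155]
```

Both views show the tray top down 6 mm, at 0.038, so it is seated. Back off and go up.

```bash
python3 -m creep '{"slide":[[0.002,0,0],[0.004,0,0],[0.010,0,0],[0.014,0,0],[0,0,-0.020],[0,0,-0.035],[0,0,-0.035],[0,0,-0.020]],"twist":[0,0,0,0,0,0,0,0]}' && python3 - <<'E'
from h import *
to((.5078,.0236,.15))
trayz()
T,_=manip.camera('top');S,_=manip.camera('scene')
cv2.imwrite('pics/top3.png',T);cv2.imwrite('pics/scene3.png',S)
a=blob(mask(T,'red'),(337,214));b=blob(mask(S,'red'),(312,219))
print(a[1],b[1],tri(a[1],b[1]))
v=np.argwhere(b[0])[:,::-1]; q=quad(b[0]);print(q.tolist(),[plane("scene",x,.06).round(4) for x in q])
for nm,uv,z in(("vial",(419,188),.05),("reag",(431,155),.05),("flask",(415,224),.08)): print(nm,plane("top",uv,z).round(3))
E
```

```text
clock: 8.98
position: [0.4802, 0.1914, 0.1491]
ee_rot: [0.117, 0.993, 0.001, 0.001]
ft_force: [-0.3, -0.2, -0.1]
grip_width: 0.001
grasp_force: 0.0
clk 8.97 pos [0.4802 0.1914 0.1491] x head 166.53 slide mm [ -65.9 -156.8   -1. ] F [-0.3 -0.2 -0.1] 0.000940404085699587
top start 1527 z med 0.0428 x,y mean [0.518 0.182]
top now 690 z med 0.0368 x,y mean [0.596 0.139]
scene start 1215 z med 0.044 x,y mean [0.512 0.173]
scene now 1046 z med 0.0379 x,y mean [0.575 0.163]
[337.16666667 213.55555556] [311.55681818 218.59090909] [0.51724338 0.06283828 0.06284587]
[[315, 222], [307, 225], [306, 218], [319, 210]] [array([0.5185, 0.0531, 0.06  ]), array([0.5013, 0.0576, 0.06  ]), array([0.5114, 0.0732, 0.06  ]), array([0.5456, 0.0725, 0.06  ])]
vial [ 0.577 -0.141  0.05 ]
reag [ 0.66  -0.177  0.05 ]
flask [ 0.487 -0.118  0.08 ]
```

The triangulated tab is at (0.517, 0.063, 0.063), which fits. The bystanders are more than 8 cm clear. Next I move outside the bolt and come down to z = 0.054.

```bash
python3 -m creep '{"slide":[[-0.010,-0.020,0],[-0.014,-0.035,0],[-0.014,-0.035,0],[-0.014,-0.035,0],[-0.014,-0.032,0],[0,0,0]],"twist":[0,0,0,0,0,0]}' && python3 -m creep '{"slide":[[0,0,0.020],[0,0,0.030],[0,0,0.030],[0,0,0.015],[0,0,0]],"twist":[0,0,0,0,0]}' && python3 - <<'E'
from h import *
to((.513,.0472,.054))
T,_=manip.camera('top');S,_=manip.camera('scene')
cv2.imwrite('pics/c4.png',np.hstack([cv2.resize(I,None,fx=2.8,fy=2.8,interpolation=2) for I in (T[150:300,260:400],S[150:300,240:380])]))
E
```

```text
clock: 9.93
position: [0.5073, 0.0199, 0.146]
ee_rot: [0.12, 0.993, -0.001, -0.001]
ft_force: [0.1, 0.9, -0.3]
grip_width: 0.0
grasp_force: 0.0
clock: 10.55
position: [0.5071, 0.0232, 0.0513]
ee_rot: [0.117, 0.993, -0.0, -0.001]
ft_force: [-0.8, -0.6, 0.6]
grip_width: 0.001
grasp_force: 0.0
clk 10.55 pos [0.5071 0.0232 0.0513] x head 166.54 slide mm [-0.2 24.7 -2.8] F [-0.8 -0.6  0.6] 0.0008014848588525199
```

View pics/c4.png

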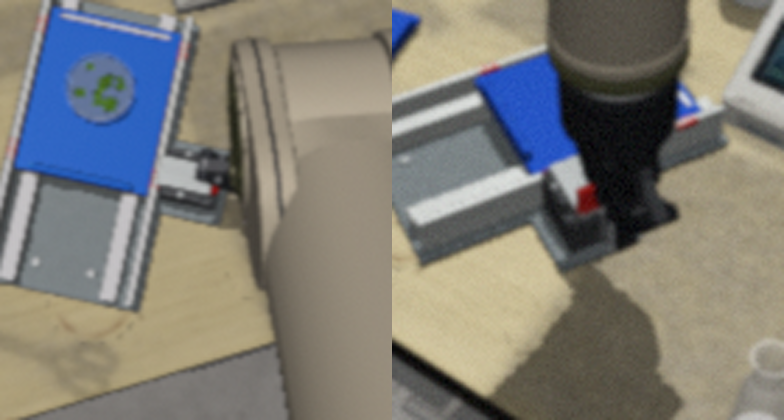

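The finger stands just outside the tab with the tray seated and the dish on it. Now I'll push slowly along tool +y.

```bash
python3 -m creep '{"slide":[[0,0.004,-0.002],[0,0.004,0],[0,0.004,0],[0,0.004,0],[0,0.003,0],[0,0.003,0],[0,0.003,0],[0,0.003,0]],"twist":[0,0,0,0,0,0,0,0]}' && python3 -m creep '{"slide":[[0,0.003,0],[0,0.003,0],[0,0.003,0],[0,0.003,0]],"twist":[0,0,0,0]}' && python3 - <<'E'
from h import *
to((.513,.0472,.054))
S,_=manip.camera('scene');b=blob(mask(S,'red'),(310,215));print(b[1:],plane("scene",b[1],.06))
E
```

```text
clock: 11.65
position: [0.5145, 0.0499, 0.0542]
ee_rot: [0.118, 0.993, -0.0, -0.0]
ft_force: [0.0, -2.9, 0.7]
grip_width: -0.002
grasp_force: 0.8
clock: 12.15
position: [0.5174, 0.0619, 0.0543]
ee_rot: [0.118, 0.993, 0.0, -0.0]
ft_force: [-1.8, -1.3, 0.3]
grip_width: 0.006
grasp_force: 0.8
clk 12.15 pos [0.5174 0.0619 0.0543] x head 166.5 slide mm [  0.8 -15.3   0.3] F [-1.8 -1.3  0.3] 0.005605715008483951
(array([303.83333333, 215.        ]), array([303, 212,   3,   9,  18], dtype=int32)) [0.51310233 0.08238315 0.06      ]
```

```bash
python3 -m creep '{"slide":[[0,0.003,0],[0,0.003,0],[0,0.002,0],[0,0.002,0]],"twist":[0,0,0,0]}' | sed -n '2p;4p'; for i in 1; do :; done; python3 -m creep '{"slide":[[0,0.0015,0],[0,0.0015,0]],"twist":[0,0]}' | sed -n '2p;4p'; python3 -m creep '{"slide":[[0,0.0015,0],[0,0,0]],"twist":[0,0]}' | sed -n '2p;4p'
```

```text
position: [0.5197, 0.0716, 0.0543]
ft_force: [-1.7, -1.5, 0.9]
position: [0.5204, 0.0744, 0.0543]
ft_force: [-1.3, -2.5, 0.8]
position: [0.5204, 0.0745, 0.0543]
ft_force: [-3.3, -6.4, 3.5]
```

```bash
python3 -m creep '{"slide":[[0,0.001,0],[0,0.001,0],[0,0,0]],"twist":[0,0,0]}' | sed -n '2p;4p'; python3 -m creep '{"slide":[[0,-0.004,0],[0,-0.008,0],[0,-0.015,0],[0,-0.020,0],[0,-0.010,-0.010],[0,0,-0.030],[0,0,-0.030],[0,0,-0.020]],"twist":[0,0,0,0,0,0,0,0]}'; python3 -m creep '{"slide":[[0,-0.020,0],[0,0,0],[0,0,0],[0,0,0]],"twist":[0,0,0,0]}' >/dev/null;  python3 - <<'E'
from h import *
to((.513,.0472,.054)); trayz()
T,_=manip.camera('top');S,_=manip.camera('scene')
for n,I,c in(("top",T,(328,212)),("scene",S,(303,212))):
    b=blob(mask(I,'red'),c);print(b[1:],plane(n,b[1],.06 if n=="scene" else .071))
cv2.imwrite('pics/c5.png',np.hstack([cv2.resize(I,None,fx=2.8,fy=2.8,interpolation=2) for I in (T[130:280,250:390],S[130:280,240:380])]))
E
```

```text
position: [0.5204, 0.0747, 0.0542]
ft_force: [-5.9, -12.0, 7.7]
clock: 14.58
position: [0.5084, 0.0219, 0.1465]
ee_rot: [0.118, 0.993, 0.0, 0.001]
ft_force: [0.3, -0.4, 0.1]
grip_width: -0.0
grasp_force: 0.0
clk 15.07 pos [0.5029 0.0031 0.1437] x head 166.53 slide mm [ 0.4 45.2 89.7] F [0.6 0.7 0.9] -0.0027409676974899633
top start 1527 z med 0.0428 x,y mean [0.518 0.182]
top now 1307 z med 0.037 x,y mean [0.584 0.171]
scene start 1215 z med 0.044 x,y mean [0.512 0.173]
scene now 556 z med 0.038 x,y mean [0.557 0.182]
(array([325.8       , 211.14285714]), array([324, 206,   5,  11,  35], dtype=int32)) [0.52234212 0.09026748 0.071     ]
(array([305.10989011, 210.18681319]), array([300, 205,  12,  11,  91], dtype=int32)) [0.52338515 0.0908937  0.06      ]
```

View pics/c5.png

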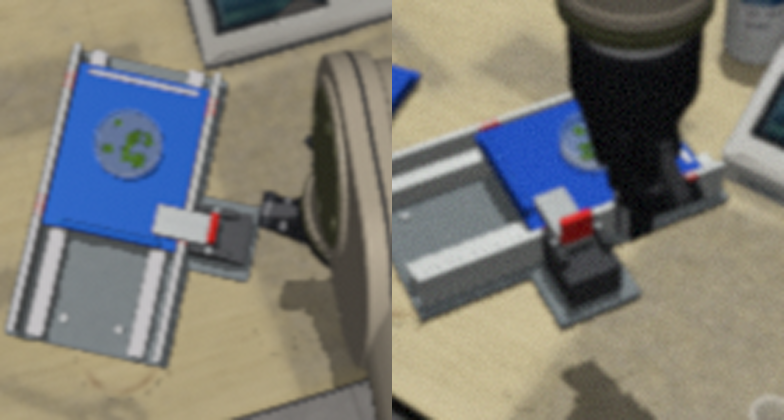

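The bolt travelled about 27.5 mm to its stop and now covers the edge of the seated tray. The dish is in place and the arm is clear.

```bash
python3 -c "
from workcell import manip
print(manip.hand_in())"
```

```text
the job is handed in; nothing more can be done
None
```

The tray is seated in the notches and the bolt is pushed in to its stop (about 27.5 mm measured). The dish is still on the tray, the bystanders were not approached, and the job is handed in; one mistyped move early on was clipped to a short step in free air.

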